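Take the wide measure off its hook and stand it on the scale

TASK

Three steel measures hang on the hooks of the stand. Lift the widest one up and off its hook by its black grip, keep it upright, and set it down in the middle of the scale's weighing plate, letting go only once it is down. Leave the other two hanging where they are.

Things in the scene. Friction and masses are not known exactly. Their poses are not given: they have to be found in the camera images.
- wide_measure: The widest measure: open steel pan 88 mm wide, 36 mm deep, about 0.2 kg, hanging by a fixed arched handle topped by an upright black grip 22 x 22 mm, 50 mm tall. Origin: on the grip's axis 20 mm below its top, where to grasp it; z up, x and y along the grip's sides. Below the origin: handle bar's underside 50 mm, rim 112 mm, flat base 148 mm (its height when stood on a surface). Starts about 220 mm above the table on any hook.
- deep_measure: Like it but 62 mm wide, 60 mm deep; not to be taken. All three hang side by side, 130 mm apart along their y, facing alike, on a fixed stand behind them (+x). Each handle bar (6 mm thick, along y) lies in a flat hook, a strap 24 mm wide that ends just in front of the bar in an upturned lip 12 mm high. Nothing of the stand is higher than the lips.
- small_measure: Like it but 62 mm wide, 36 mm deep; not to be taken. Same origin and axes. To take a measure off: raise it 20 to 45 mm (under 12 mm the lip holds its bar, over 55 mm its rim meets the strap from below), then draw it out level along its own -x: after 70 mm it is clear of its hook, after 120 mm also of its neighbours.
- scale_pan (a point): Centre of the top face of the weighing plate of a white bench scale (fixed; body 200 x 160 mm). The plate is level, 128 mm along x, 144 mm along y, and its top is 40 mm above the table; the display and buttons lie beyond the plate's -x edge. z up.
Things that resemble listed ones, but are neither listed nor needed, are in the scene too. What is shaped like the wide_measure but orange or purple is not meant.

How it is judged (in metres and radians):
On the way:
1. the wide measure is brought down on the weighing plate while still in the gripper (underside less than 15 mm above the plate, centre within 35 mm of the plate's centre) (z of wide_measure in the frame of scale_pan between 0.138 and 0.163 m and horizontal distance between wide_measure and scale_pan below 0.035 m and contact force between the fingers and wide_measure above 0.3 N), for 0.05 s.
At the end, for the whole second after the job is handed in: The wide measure stands upright (within 6 degrees) and still on the weighing plate, its centre within 35 mm of the plate's centre, and the other two measures hang on their hooks within 40 mm of where they were (horizontal distance between wide_measure and scale_pan below 0.035 m and z of wide_measure in the frame of scale_pan between 0.141 and 0.155 m and angle between wide_measure's own z axis and vertical below 0.1 rad and linear speed of wide_measure below 0.02 m/s and distance of each of deep_measure, small_measure from where it was at the start of the episode below 0.04 m); the robot touches nothing.
It fails at once if another measure is knocked off or shifted by more than 40 mm (not (distance of deep_measure from where it was at the start of the episode below 0.04 m) or not (distance of small_measure from where it was at the start of the episode below 0.04 m)).
It fails at once if the wide measure is tipped by more than 34 degrees (angle between wide_measure's own z axis and vertical above 0.6 rad).
It also fails if it takes over 38 s, if anything falls off the work surface, if the arm or the gripper's body presses on something with over 40 N, if the wrist force passes 120 N, or if a joint passes its speed limit or range.

ROBOT

A 6-joint arm with a two-finger parallel gripper is mounted at the origin on a cart in front of the work surface, level with it; the furniture and walls round the work are solid. World frame = base frame: x ahead of the robot, y to its left, z up, the work surface at z = 0. Lengths are in mm, angles in degrees, forces in N, time in s.
With the tool pointing down it reaches from about 325 to 900 mm from the base axis. Payload 6.1 kg.
Tool frame: the origin (TCP) lies at the very end of the fingers, on their centre line; the grasp point (between the pads) lies 19 mm behind it; z points along the fingers, y is the direction in which the jaws open and shut (so a half turn about z gives the same grasp; the last joint's range is limited). The gripper opens to 87 mm and grips with 3 to 60 N. Pads are 19 mm wide; open, the fingers measure 117 mm over their backs; the gripper's body (75 mm by 190 mm) begins 51 mm behind the grasp point.
Start: joints at [63.764, 12.628, 87.462, -0, 79.91, -7.225], TCP at [203.589, 590.904, 222.538] pointing down, gripper open.
Joint ranges: [-170.65, 170.65], [-52.31, 119.04], [5.05, 147.46], [-71.25, 251.25], [11.57, 151.72], [-153.62, 153.62]. Speed limits (degrees/s): [147.25, 147.25, 172.46, 180, 180, 180].

INTERFACE

Orientations are given as a 3x3 rotation matrix whose columns are the frame's x, y, z axes.
In Python, from cell import * gives the robot as it stands. The module is installed in compiled form; this text tells all that it offers.
- The arm moves only by the tool move_arm, never from a script. Its arguments are lists of equal length, an entry for each row: "dr": the turn, a rotation vector about the tool's x, y, z each as a share of 2 rad, from -1 to 1, a list of three; "linear": the shift along the tool's x, y, z each as a share of 50 cm, from -1 to 1, a list of three; "gripper": the opening, from 0 (shut) to 1 (fully open). A call has exactly 5 rows; each row is the pose to reach, as a shift and turn from the pose commanded when the call began, along the tool's axes at that moment; what a row does not reach only later rows make up. A row lasts 1/8 s, in which the tool goes at most 62.5 mm and 10.7 degrees, less where a joint would pass 70% of its speed; a pose out of reach is approached as far as the arm can. A call with a number of a shift or a turn outside -1 to 1 is refused whole. A call with a gripper value outside its range is refused whole. The fingers move at their own pace and stop on an object; "force" is the grip in N (left out, the last holds). Time passes only in rows, so rows that repeat a pose let the fingers close, or fill a call up. It gives the time, the measured TCP pose, the force and the opening at its end, in the units of the state.
- sense(): the state, without advancing time (a new reading comes with each control period).
- get_image(name): name is "scene" or "top"; returns (picture, depth): 420x560x3 uint8, red, green, blue; 420x560 float32, mm along the optical axis (not along the pixel's ray), 0 where there is no reading.
- calibration(name): a dict with "K" (3x3 intrinsics, pixels), "T" (4x4, takes a point from camera to world coordinates). Camera axes: x right, y down, z forward; pixel columns grow to the right and rows downward; lengths in mm; the calibration is good to about 2 mm. A picture is of the moment at which its call begins. calibration takes no time and is no camera call.
- sign_off(): hands the job in, once; it reports no verdict.
Trained networks look in the newest picture that a camera, given by its name, has taken for a name from the list of things; names that differ only in an ending like _2 or _b are one class to them, and where a whole thing is asked for, a point or a joint stands for the part that bears it (a point fixed in the world has none). Each returns a list of dicts, best first, with "confidence" (0 to 1); they miss things now and then, are a little off and sometimes report something else, mostly with a low value. They report only what shows in the picture. A call takes as long as a camera call. They do not tell look-alikes from the thing itself.
- masks_of(camera, name): "pixels" (420x560 bool, what is visible of it) and "bbox" ([left, top, right, bottom] in pixels, round what is visible of it).
- landmark_of(camera, name): "point" ([column, row] in pixels: a listed point, or the origin of a listed thing).
The state is a dict: "time": time; "joints": joint angles; "joint_vel": joint speeds; "joint_torque": joint torques, N m; "position": TCP position; "orientation": TCP orientation; "wrist_force": force on the tool from outside, world axes, zero at the start; "torque": the same for the moment, N m; "gripper_width": finger opening in mm.
Only numpy, scipy, OpenCV 4.12 (cv2) and the standard library are available. Lean on these libraries where they do the work, as an engineer would, in place of code of your own. Each camera call takes 0.05 s, during which the arm holds its last target. There are 200 camera calls.

## Working session

There is one attempt and no reset: what is moved stays moved. The work goes in short steps, Python scripts to look and compute and a tool call to move; the robot and the scene stay as the last step left them, time stands still between calls to the robot, and variables do not carry over. Pictures are saved under pics/ and viewed, on a budget of 10 in all, crops included, one or two more only if the job needs it, and the job is handed in when it is done.

Besides the shell and the picture viewer there is one more tool, called after "Call:" by a JSON object that holds its "op" and its "data", one argument or row to a line. move_arm: Moves the arm, as the interface text tells. Its arguments: {"type":"object","properties":{"dr":{"type":"array","items":{"type":"array","items":{"type":"number"}}},"linear":{"type":"array","items":{"type":"array","items":{"type":"number"}}},"gripper":{"type":"array","items":{"type":"number"}},"force":{"type":"number"}},"required":["dr","linear","gripper"]}

```bash
mkdir -p pics; cat > h.py <<'E'
from cell import *
import numpy as np, cv2
def save(im,n): cv2.imwrite('pics/'+n,cv2.cvtColor(im,cv2.COLOR_RGB2BGR))
def world(cam,d):
    c=calibration(cam);K,T=c['K'],c['T'];v,u=np.mgrid[0:420,0:560]
    p=np.stack([(u-K[0,2])/K[0,0]*d,(v-K[1,2])/K[1,1]*d,d,np.ones_like(d)],-1)
    return (p@np.array(T).T)[...,:3]
E
python3 - <<'E'
from h import *
s=sense();print({k:np.round(s[k],3).tolist() for k in('time','position','orientation','gripper_width')})
for cam in('scene','top'):
    im,d=get_image(cam);save(im,cam+'.png');W=world(cam,d);np.savez(cam,im=im,d=d,W=W)
    for n in('wide_measure','deep_measure','small_measure','scale_pan'):
        for l in landmark_of(cam,n):
            u,v=np.round(l['point']).astype(int);print(cam,n,l['point'],round(l['confidence'],2),W[min(v,419),min(u,559)].round() if d[min(v,419),min(u,559)]>0 else None)
E
python3 - <<'E'
import cv2,numpy as np
E
```

```text
{'time': 0.0, 'position': [203.318, 590.358, 221.438], 'orientation': [[-0.945, 0.326, -0.001], [0.326, 0.945, -0.002], [0.0, -0.002, -1.0]], 'gripper_width': 87.087}
scene wide_measure [381.8, 297.1] 0.85 [ 670. -241.  165.]
scene wide_measure [285.2, 188.0] 0.77 [622.  16. 234.]
scene wide_measure [207.9, 197.8] 0.76 [504. 136. 160.]
scene wide_measure [416.2, 256.8] 0.69 [ 781. -198.  158.]
scene deep_measure [323.2, 230.7] 0.82 [ 629. -108.  230.]
scene scale_pan [269.2, 357.0] 0.58 [ 472. -187.   42.]
top wide_measure [207.7, 255.5] 0.94 [503. 139. 168.]
top wide_measure [357.5, 129.5] 0.84 [ 786. -194.  166.]
top wide_measure [371.4, 180.4] 0.75 [ 671. -221.  169.]
top wide_measure [256.9, 198.2] 0.68 [622.  30. 241.]
top deep_measure [322.7, 191.1] 0.74 [ 637. -104.  239.]
top small_measure [194.9, 194.7] 0.66 [628. 156. 239.]
top scale_pan [343.2, 264.4] 0.6 [ 478. -178.   38.]
```

View pics/scene.png

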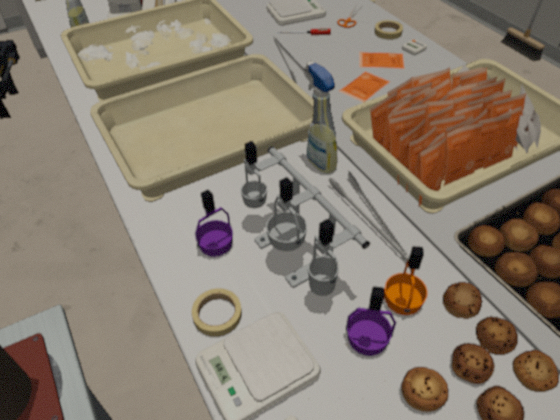

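View pics/top.png

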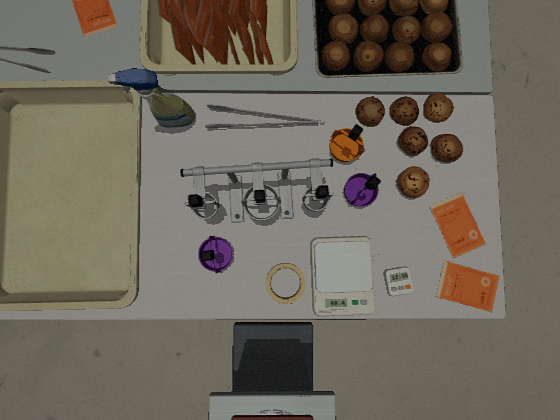

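The scene shows three steel measures on the stand. In the top view their grips are at small (195,197), wide (260,197) and deep (322,192). In the scene view they are at (251,153), (287,190) and (326,232). Candidates for the wide one are the middle steel one, top (260,197), purple at (213,254) and (362,188), and orange at (347,144). The middle steel pan is visibly the widest, and it is neither orange nor purple. I'll measure it and confirm with a crop.

```bash
python3 - <<'E'
from h import *
from scipy.spatial import cKDTree
a=None
for cam in('top','scene'):
    z=np.load(cam+'.npz');im,d,W=z['im'],z['d'],z['W']
    dark=(im.max(-1)<70)&(d>0)
    for nm,c in(('small',(628,156)),('wide',(628,24)),('deep',(635,-104))):
        m=(np.hypot(W[...,0]-c[0],W[...,1]-c[1])<40)&(W[...,2]>180)&dark
        P=W[m];t=P[P[:,2]>np.percentile(P[:,2],97)-6] if len(P) else P
        print(cam,nm,len(P),P[:,2].max().round(1) if len(P) else'',len(t),t.mean(0).round(1),t.min(0).round(),t.max(0).round())
    m=(np.abs(W[...,0]-490)<120)&(np.abs(W[...,1]+180)<110)&(W[...,2]>15)&(W[...,2]<60)
    P=W[m];h,e=np.histogram(P[:,2],np.arange(15,60,3));print(dict(zip(e,h)))
    for lo,hi in((35,45),):
        q=m&(W[...,2]>lo)&(W[...,2]<hi)
        n,l,st,ce=cv2.connectedComponentsWithStats(q.astype(np.uint8))
        i=1+st[1:,4].argmax();R=cv2.minAreaRect(W[l==i][:,:2].astype(np.float32));print('plate',st[i,4],R,W[l==i].mean(0).round(1),W[l==i][:,2].std())
    # pan widths by steel rim
    for nm,c in(('small',(628,156)),('wide',(628,24)),('deep',(635,-104))):
        m=(np.hypot(W[...,0]-c[0],W[...,1]-c[1])<60)&(W[...,2]>60)&(W[...,2]<118)
        P=W[m];print(nm,len(P),np.percentile(P,[2,50,98],axis=0).round().tolist())
A=np.load('top.npz')['im'][150:320,170:390];B=np.load('scene.npz')['im'][130:310,220:400]
C=np.hstack([cv2.resize(A,(440,340),interpolation=3),cv2.resize(B,(340,340),interpolation=3)]);save(C,'crop.png')
E
```

```text
top small 174 242.4 109 [619.1 159.3 238.8] [608. 149. 235.] [630. 170. 242.]
top wide 134 241.7 107 [628.5  26.7 239. ] [618.  16. 235.] [639.  37. 242.]
top deep 157 242.9 106 [ 637.7 -103.2  239.3] [ 628. -114.  236.] [649. -92. 243.]
{np.int64(15): np.int64(38), np.int64(18): np.int64(47), np.int64(21): np.int64(109), np.int64(24): np.int64(290), np.int64(27): np.int64(679), np.int64(30): np.int64(399), np.int64(33): np.int64(143), np.int64(36): np.int64(1133), np.int64(39): np.int64(1459), np.int64(42): np.int64(171), np.int64(45): np.int64(2), np.int64(48): np.int64(0), np.int64(51): np.int64(0), np.int64(54): np.int64(0)}
plate 2825 ((472.7164001464844, -178.17095947265625), (126.9096450805664, 143.25953674316406), 1.9258801937103271) [ 472.5 -177.8   39.3] 1.697124184194124
small 330 [[591.0, 130.0, 73.0], [611.0, 157.0, 78.0], [646.0, 188.0, 111.0]]
wide 758 [[590.0, -14.0, 73.0], [621.0, 20.0, 77.0], [666.0, 67.0, 110.0]]
deep 134 [[609.0, -133.0, 65.0], [631.0, -95.0, 105.0], [664.0, -71.0, 111.0]]
scene small 237 243.0 55 [617.4 156.4 240. ] [608. 148. 236.] [626. 166. 24
[... 255 characters left out ...]
np.int64(24): np.int64(287), np.int64(27): np.int64(951), np.int64(30): np.int64(1200), np.int64(33): np.int64(191), np.int64(36): np.int64(858), np.int64(39): np.int64(3187), np.int64(42): np.int64(721), np.int64(45): np.int64(7), np.int64(48): np.int64(0), np.int64(51): np.int64(0), np.int64(54): np.int64(0)}
plate 4785 ((474.120361328125, -176.89813232421875), (127.60952758789062, 145.8743896484375), 1.7522532939910889) [ 472.3 -181.    40.4] 1.5348786885212742
small 588 [[591.0, 130.0, 75.0], [619.0, 167.0, 94.0], [647.0, 190.0, 112.0]]
wide 1253 [[588.0, -15.0, 75.0], [630.0, 35.0, 86.0], [670.0, 70.0, 111.0]]
deep 815 [[610.0, -134.0, 61.0], [638.0, -98.0, 90.0], [666.0, -73.0, 111.0]]
```

View pics/crop.png

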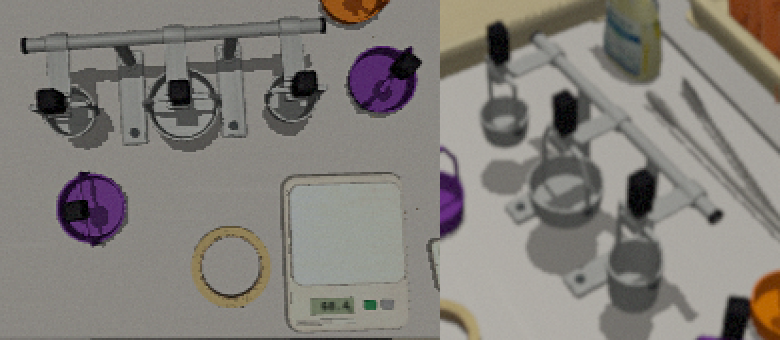

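The crop confirms it: the wide measure is the middle steel pan. Its measured rim spans 84 mm in y against about 60 mm for its neighbours, and the grip is at about (628, 26). The stand yaw is about 4.2° and the plate centre is about (473, -178). I'll go there with the jaws along the stand's y.

```bash
cat >> h.py <<'E'
from scipy.spatial.transform import Rotation as Ro
def goal(p,yaw=94.2,R=None,p0=None):
    s=sense();R=np.array(s['orientation']) if R is None else R;p0=np.array(s['position']) if p0 is None else p0
    c,n=np.cos(np.radians(yaw)),np.sin(np.radians(yaw));G=np.array([[-n,c,0],[c,n,0],[0,0,-1.]])
    print('lin',(R.T@(np.array(p)-p0)/500).round(4).tolist(),'dr',(Ro.from_matrix(R.T@G).as_rotvec()/2).round(4).tolist())
    return G,np.array(p,float)
E
python3 - <<'E'
from h import *
G,p=goal((370,370,340))
for q in((530,150,340),(628,25.7,300),(628,25.7,201)): G,p=goal(q,R=G,p0=p)
E
```

```text
lin [-0.4586, -0.3093, -0.235] dr [-0.0, -0.0, -0.2025]
lin [-0.2869, -0.4623, 0.0] dr [0.0, 0.0, 0.0]
lin [-0.1773, -0.2623, 0.08] dr [0.0, 0.0, 0.0]
lin [0.0, 0.0, 0.198] dr [0.0, 0.0, 0.0]
```

Call:
{"op": "move_arm", "data": {
  "dr": [
    [0,0,-0.05],
    [0,0,-0.1],
    [0,0,-0.15],
    [0,0,-0.2025],
    [0,0,-0.2025]
  ],
  "linear": [
    [-0.09,-0.06,-0.06],
    [-0.18,-0.12,-0.12],
    [-0.28,-0.19,-0.18],
    [-0.37,-0.25,-0.235],
    [-0.4586,-0.3093,-0.235]
  ],
  "gripper": [1,1,1,1,1]
}}

```text
time: 1.12
position: [371.7, 369.3, 343.4]
orientation: [[-0.997, -0.075, 0.005], [-0.075, 0.997, 0.003], [-0.005, 0.003, -1.0]]
wrist_force: [1.7, 0.5, -0.5]
gripper_width: 87.0
```

Call:
{"op": "move_arm", "data": {
  "dr": [
    [0,0,0],
    [0,0,0],
    [0,0,0],
    [0,0,0],
    [0,0,0]
  ],
  "linear": [
    [-0.06,-0.1,0],
    [-0.12,-0.2,0],
    [-0.18,-0.3,0],
    [-0.24,-0.39,0],
    [-0.287,-0.462,0]
  ],
  "gripper": [1,1,1,1,1]
}}

```text
time: 1.75
position: [531.1, 148.1, 340.2]
orientation: [[-0.997, -0.072, 0.001], [-0.072, 0.997, -0.0], [-0.001, -0.0, -1.0]]
wrist_force: [0.5, -0.2, -0.3]
gripper_width: 87.1
```

```bash
python3 - <<'E'
from h import *
s=sense();print(s['position'],s['orientation'],s['time'])
G,p=goal((628,25.7,300))
E
```

```text
[531.07678404 148.0890395  340.20494507] [[-9.97415440e-01 -7.18481200e-02  5.36980246e-04]
 [-7.18481522e-02  9.97415581e-01 -4.08151737e-05]
 [-5.32659970e-04 -7.92907228e-05 -9.99999855e-01]] 1.75
lin [-0.1757, -0.2581, 0.0805] dr [-0.0, 0.0003, -0.0007]
```

Call:
{"op": "move_arm", "data": {
  "dr": [
    [0,0,0],
    [0,0,0],
    [0,0,0],
    [0,0,0],
    [0,0,0]
  ],
  "linear": [
    [-0.06,-0.09,0.02],
    [-0.12,-0.18,0.05],
    [-0.176,-0.258,0.08],
    [-0.176,-0.258,0.08],
    [-0.176,-0.258,0.08]
  ],
  "gripper": [1,1,1,1,1]
}}

```text
time: 2.38
position: [627.0, 28.1, 300.0]
orientation: [[-0.997, -0.073, -0.001], [-0.073, 0.997, 0.001], [0.0, 0.001, -1.0]]
wrist_force: [-0.5, 0.0, 0.8]
gripper_width: 87.1
```

```bash
python3 - <<'E'
from h import *
s=sense();print(s['position'],s['time'])
im,d=get_image('scene');A=im[90:290,190:390];save(cv2.resize(A,(600,600),interpolation=3),'pre.png')
G,p=goal((628,25.7,201))
E
```

```text
[627.02500833  28.08095334 300.00293353] 2.375
lin [-0.0014, -0.006, 0.1992] dr [0.0002, 0.0003, 0.0002]
```

View pics/pre.png

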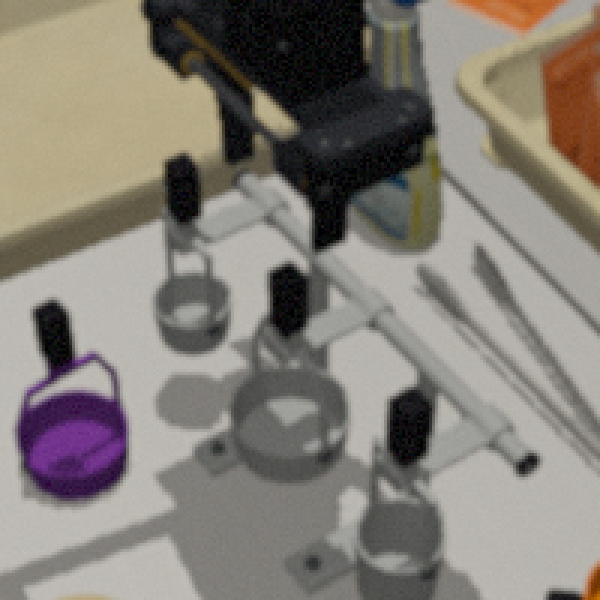

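The picture shows the open jaws (fingers at crop (235,130) and (330,210)) above the middle grip at (290,300), straddling it along y. I'll go down, then close.

Call:
{"op": "move_arm", "data": {
  "dr": [
    [0,0,0],
    [0,0,0],
    [0,0,0],
    [0,0,0],
    [0,0,0]
  ],
  "linear": [
    [-0.001,-0.005,0.02],
    [-0.001,-0.005,0.08],
    [-0.001,-0.005,0.14],
    [-0.001,-0.005,0.18],
    [-0.001,-0.005,0.198]
  ],
  "gripper": [1,1,1,1,1]
}}

```text
time: 3.05
position: [627.2, 26.0, 199.8]
orientation: [[-0.997, -0.074, -0.002], [-0.074, 0.997, 0.0], [0.001, 0.0, -1.0]]
wrist_force: [0.3, 0.0, -0.3]
gripper_width: 87.4
```

Call:
{"op": "move_arm", "data": {
  "dr": [
    [0,0,0],
    [0,0,0],
    [0,0,0],
    [0,0,0],
    [0,0,0]
  ],
  "linear": [
    [0,0,0],
    [0,0,0],
    [0,0,0],
    [0,0,0],
    [0,0,0]
  ],
  "gripper": [0.5,0.4,0.3,0.2,0.15],
  "force": 20
}}

```text
time: 3.68
position: [628.0, 25.4, 201.3]
orientation: [[-0.997, -0.073, 0.0], [-0.073, 0.997, -0.0], [-0.0, -0.0, -1.0]]
wrist_force: [-1.1, 0.1, -0.4]
gripper_width: 45.1
```

Call:
{"op": "move_arm", "data": {
  "dr": [
    [0,0,0],
    [0,0,0],
    [0,0,0],
    [0,0,0],
    [0,0,0]
  ],
  "linear": [
    [0,0,0],
    [0,0,0],
    [0,0,0],
    [0,0,0],
    [0,0,0]
  ],
  "gripper": [0,0,0,0,0],
  "force": 25
}}

```text
time: 4.3
position: [627.9, 25.5, 201.0]
orientation: [[-0.997, -0.073, -0.0], [-0.073, 0.997, 0.0], [0.0, 0.0, -1.0]]
wrist_force: [-0.4, 0.8, 0.0]
gripper_width: 21.5
```

Gripped at 21.5 mm, which matches the 22 mm grip. I'll raise it 32 mm.

Call:
{"op": "move_arm", "data": {
  "dr": [
    [0,0,0],
    [0,0,0],
    [0,0,0],
    [0,0,0],
    [0,0,0]
  ],
  "linear": [
    [0,0,0],
    [0,0,-0.015],
    [0,0,-0.035],
    [0,0,-0.055],
    [0,0,-0.065]
  ],
  "gripper": [0,0,0,0,0],
  "force": 30
}}

```text
time: 4.92
position: [628.4, 25.4, 235.0]
orientation: [[-0.997, -0.073, 0.002], [-0.073, 0.997, -0.0], [-0.002, -0.0, -1.0]]
wrist_force: [-0.7, -0.1, -1.6]
gripper_width: 21.6
```

```bash
python3 - <<'E'
from h import *
s=sense();print(s['position'],s['time'],s['gripper_width'],s['wrist_force'])
im,d=get_image('scene');A=im[90:290,190:390];save(cv2.resize(A,(600,600),interpolation=3),'lift.png')
E
```

```text
[628.41869227  25.36688822 234.98994731] 4.925 21.58716561598688 [-0.68677533 -0.14553104 -1.55780585]
```

View pics/lift.png

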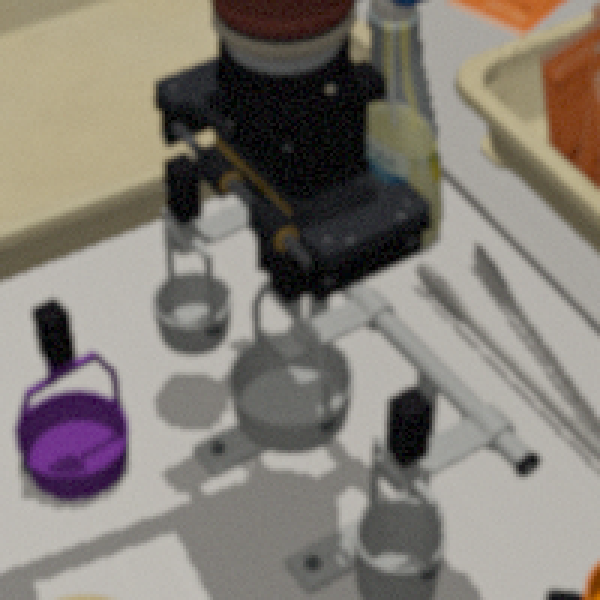

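The measure is lifted and upright in the gripper, with the rim clear under the strap at crop (290,390). The neighbours at (190,300) and (400,530) are still hanging. I'll draw it out 150 mm along its -x.

Call:
{"op": "move_arm", "data": {
  "dr": [
    [0,0,0],
    [0,0,0],
    [0,0,0],
    [0,0,0],
    [0,0,0]
  ],
  "linear": [
    [0.02,0,0],
    [0.06,0,0],
    [0.1,0,0],
    [0.14,0,0],
    [0.16,0,0]
  ],
  "gripper": [0,0,0,0,0]
}}

```text
time: 5.6
position: [546.6, 19.6, 233.0]
orientation: [[-0.997, -0.073, -0.001], [-0.073, 0.997, 0.0], [0.001, 0.0, -1.0]]
wrist_force: [0.2, -0.0, -1.0]
gripper_width: 21.8
```

Call:
{"op": "move_arm", "data": {
  "dr": [
    [0,0,0],
    [0,0,0],
    [0,0,0],
    [0,0,0],
    [0,0,0]
  ],
  "linear": [
    [0.03,0,0],
    [0.07,0,0],
    [0.11,0,0],
    [0.14,0,0],
    [0.14,0,0]
  ],
  "gripper": [0,0,0,0,0]
}}

```text
time: 6.22
position: [477.6, 14.5, 233.6]
orientation: [[-0.997, -0.073, 0.0], [-0.073, 0.997, -0.0], [-0.0, -0.0, -1.0]]
wrist_force: [0.1, -0.4, -0.4]
gripper_width: 22.1
```

```bash
python3 - <<'E'
from h import *
s=sense();print(s['position'],s['time'],s['gripper_width'],s['wrist_force'])
im,d=get_image('scene');A=im[120:420,150:450];save(cv2.resize(A,(600,600),interpolation=3),'out.png')
G,p=goal((473,-178,230))
goal((473,-178,170+3),R=G,p0=p)
E
```

```text
[477.57761718  14.46751577 233.55797237] 6.225 22.05476425658136 [ 0.07708826 -0.41436871 -0.44414365]
lin [0.0386, -0.3831, 0.0075] dr [-0.0001, 0.0004, -0.0001]
lin [0.0, 0.0, 0.114] dr [0.0, 0.0, 0.0]
```

View pics/out.png

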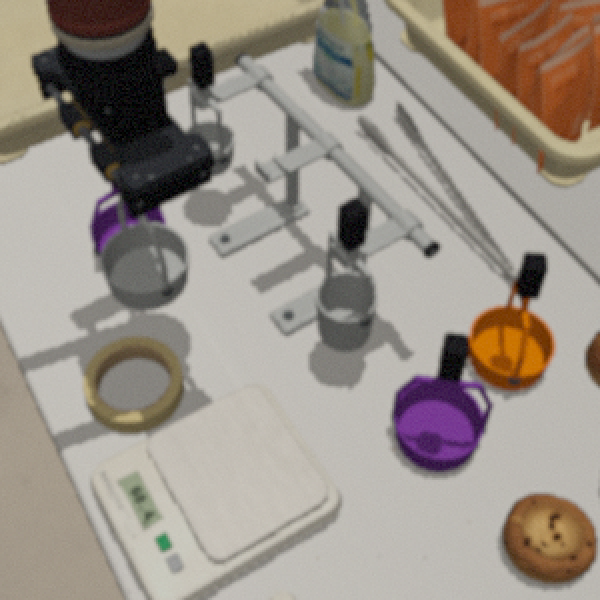

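The measure hangs upright in the gripper at (145,260), clear of the stand, with both neighbours in place. I'll carry it over the plate.

Call:
{"op": "move_arm", "data": {
  "dr": [
    [0,0,0],
    [0,0,0],
    [0,0,0],
    [0,0,0],
    [0,0,0]
  ],
  "linear": [
    [0.005,-0.04,0],
    [0.015,-0.12,0],
    [0.025,-0.21,0],
    [0.033,-0.31,0],
    [0.0386,-0.36,0]
  ],
  "gripper": [0,0,0,0,0]
}}

```text
time: 6.9
position: [472.6, -169.0, 233.5]
orientation: [[-0.997, -0.071, 0.0], [-0.071, 0.997, -0.001], [-0.0, -0.001, -1.0]]
wrist_force: [-0.1, 0.4, -1.2]
gripper_width: 21.9
```

Call:
{"op": "move_arm", "data": {
  "dr": [
    [0,0,0],
    [0,0,0],
    [0,0,0],
    [0,0,0],
    [0,0,0]
  ],
  "linear": [
    [0,-0.015,0],
    [0,-0.023,0.02],
    [0,-0.023,0.05],
    [0,-0.023,0.075],
    [0,-0.023,0.085]
  ],
  "gripper": [0,0,0,0,0]
}}

```text
time: 7.52
position: [472.4, -176.8, 189.3]
orientation: [[-0.997, -0.074, -0.002], [-0.074, 0.997, 0.001], [0.002, 0.001, -1.0]]
wrist_force: [0.1, 0.3, -1.3]
gripper_width: 21.6
```

```bash
python3 - <<'E'
from h import *
s=sense();print(s['position'],s['time'],s['gripper_width'],s['wrist_force'])
for cam in('scene','top'):
    im,d=get_image(cam);W=world(cam,d)
    if cam=='scene': save(cv2.resize(im[220:420,180:400],(660,600),interpolation=3),'over.png')
    m=(np.hypot(W[...,0]-473,W[...,1]+178)<60)&(W[...,2]>65)&(W[...,2]<110)
    P=W[m];print(cam,len(P),np.percentile(P,[1,50,99],axis=0).round(1).tolist() if len(P) else'')
goal((473,-178,173))
E
```

```text
[ 472.36870115 -176.82293587  189.29231538] 7.525 21.64397696653838 [ 0.05316066  0.31931367 -1.30195341]
scene 1192 [[432.5, -220.2, 65.1], [467.2, -174.4, 72.6], [513.5, -133.3, 103.2]]
top 154 [[435.1, -207.6, 65.1], [502.4, -165.7, 82.6], [514.6, -139.7, 98.6]]
lin [-0.0007, -0.0016, 0.0341] dr [0.0005, -0.0007, 0.0003]
```

View pics/over.png

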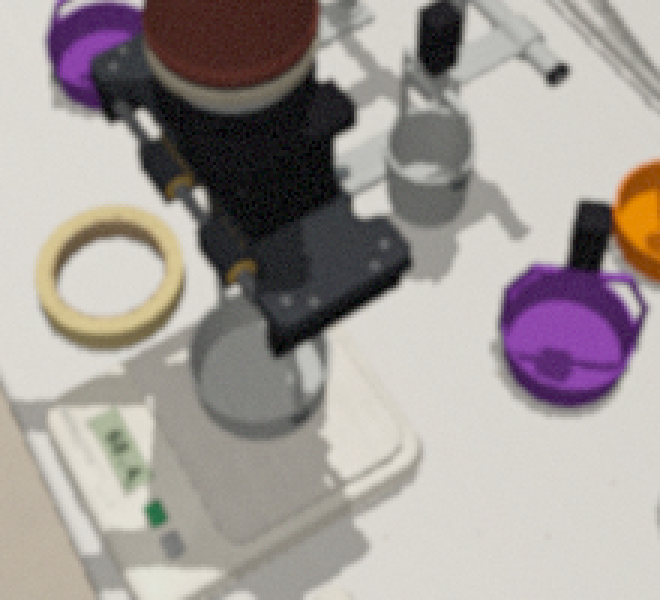

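The pan hovers over the plate (crop (260,370)), upright, with its centre measured at about (473,-177). I'll lower it gently.

Call:
{"op": "move_arm", "data": {
  "dr": [
    [0,0,0],
    [0,0,0],
    [0,0,0],
    [0,0,0],
    [0,0,0]
  ],
  "linear": [
    [0,0,0.01],
    [0,0,0.02],
    [0,0,0.03],
    [0,0,0.036],
    [0,0,0.036]
  ],
  "gripper": [0,0,0,0,0]
}}

```text
time: 8.25
position: [472.9, -177.9, 172.7]
orientation: [[-0.997, -0.073, -0.001], [-0.073, 0.997, 0.0], [0.0, 0.0, -1.0]]
wrist_force: [0.2, 0.8, -0.9]
gripper_width: 21.2
```

Call:
{"op": "move_arm", "data": {
  "dr": [
    [0,0,0],
    [0,0,0],
    [0,0,0],
    [0,0,0],
    [0,0,0]
  ],
  "linear": [
    [0,0,0.001],
    [0,0,0.002],
    [0,0,0.003],
    [0,0,0.003],
    [0,0,0.003]
  ],
  "gripper": [0,0,0,0,0]
}}

```text
time: 8.88
position: [473.1, -177.9, 171.6]
orientation: [[-0.997, -0.073, 0.0], [-0.073, 0.997, -0.0], [-0.0, -0.0, -1.0]]
wrist_force: [-0.1, 0.4, -0.9]
gripper_width: 21.6
```

Not down yet, because the wrist still carries the weight. I'll continue in 1 mm steps.

Call:
{"op": "move_arm", "data": {
  "dr": [
    [0,0,0],
    [0,0,0],
    [0,0,0],
    [0,0,0],
    [0,0,0]
  ],
  "linear": [
    [0,0,0.001],
    [0,0,0.002],
    [0,0,0.003],
    [0,0,0.003],
    [0,0,0.003]
  ],
  "gripper": [0,0,0,0,0]
}}

```text
time: 9.5
position: [473.1, -177.9, 170.0]
orientation: [[-0.997, -0.073, 0.0], [-0.073, 0.997, -0.0], [-0.0, -0.0, -1.0]]
wrist_force: [0.1, 0.0, -1.0]
gripper_width: 21.4
```

Call:
{"op": "move_arm", "data": {
  "dr": [
    [0,0,0],
    [0,0,0],
    [0,0,0],
    [0,0,0],
    [0,0,0]
  ],
  "linear": [
    [0,0,0.001],
    [0,0,0.002],
    [0,0,0.002],
    [0,0,0.002],
    [0,0,0.002]
  ],
  "gripper": [0,0,0,0,0]
}}

```text
time: 10.12
position: [473.1, -177.9, 169.1]
orientation: [[-0.997, -0.073, 0.0], [-0.073, 0.997, -0.0], [-0.0, -0.0, -1.0]]
wrist_force: [0.8, -0.3, -0.6]
gripper_width: 21.9
```

Call:
{"op": "move_arm", "data": {
  "dr": [
    [0,0,0],
    [0,0,0],
    [0,0,0],
    [0,0,0],
    [0,0,0]
  ],
  "linear": [
    [0,0,0.001],
    [0,0,0.002],
    [0,0,0.002],
    [0,0,0.002],
    [0,0,0.002]
  ],
  "gripper": [0,0,0,0,0]
}}

```text
time: 10.75
position: [473.2, -177.9, 168.6]
orientation: [[-0.997, -0.073, 0.0], [-0.073, 0.997, -0.0], [-0.0, -0.0, -1.0]]
wrist_force: [-1.6, 1.5, 5.0]
gripper_width: 22.0
```

```bash
python3 - <<'E'
from h import *
for i in range(4):
    im,d=get_image('scene');s=sense();print(s['position'].round(2) if hasattr(s['position'],'round') else s['position'],np.round(s['wrist_force'],2))
save(cv2.resize(im[220:420,180:400],(660,600),interpolation=3),'down.png')
E
```

```text
[ 473.28 -177.94  168.58] [-1.66  0.77  5.58]
[ 473.28 -177.95  168.58] [-1.41  2.21  5.27]
[ 473.28 -177.95  168.58] [-1.94  1.67  5.7 ]
[ 473.27 -177.96  168.6 ] [-1.08  1.95  5.57]
```

View pics/down.png

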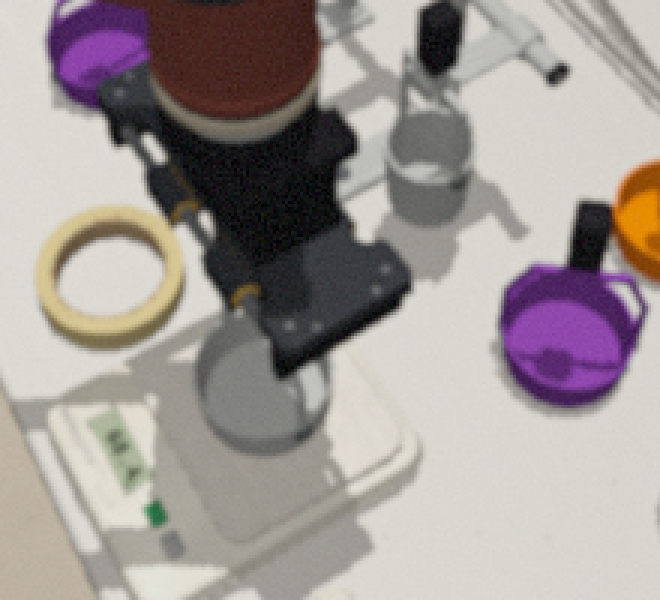

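The pan sits on the plate at (262,385), and the wrist now reads +5.6 N upward, so it is down. I'll open the gripper and retreat straight up.

Call:
{"op": "move_arm", "data": {
  "dr": [
    [0,0,0],
    [0,0,0],
    [0,0,0],
    [0,0,0],
    [0,0,0]
  ],
  "linear": [
    [0,0,-0.001],
    [0,0,-0.001],
    [0,0,-0.001],
    [0,0,-0.001],
    [0,0,-0.001]
  ],
  "gripper": [0.3,0.5,0.7,0.9,1]
}}

```text
time: 11.58
position: [473.0, -177.9, 168.5]
orientation: [[-0.997, -0.073, -0.0], [-0.073, 0.997, -0.0], [0.0, -0.0, -1.0]]
wrist_force: [-0.1, 0.2, 0.3]
gripper_width: 57.7
```

Call:
{"op": "move_arm", "data": {
  "dr": [
    [0,0,0],
    [0,0,0],
    [0,0,0],
    [0,0,0],
    [0,0,0]
  ],
  "linear": [
    [0,0,0],
    [0,0,0],
    [0,0,-0.02],
    [0,0,-0.06],
    [0,0,-0.12]
  ],
  "gripper": [1,1,1,1,1]
}}

```text
time: 12.2
position: [472.6, -177.7, 229.0]
orientation: [[-0.997, -0.073, -0.001], [-0.073, 0.997, 0.001], [0.001, 0.001, -1.0]]
wrist_force: [-0.2, -0.8, -0.4]
gripper_width: 86.6
```

Call:
{"op": "move_arm", "data": {
  "dr": [
    [0,0,0],
    [0,0,0],
    [0,0,0],
    [0,0,0],
    [0,0,0]
  ],
  "linear": [
    [0,0,-0.08],
    [0,0,-0.18],
    [0,0,-0.25],
    [0,0,-0.25],
    [0,0,-0.25]
  ],
  "gripper": [1,1,1,1,1]
}}

```text
time: 12.82
position: [472.9, -177.8, 353.3]
orientation: [[-0.997, -0.073, -0.0], [-0.073, 0.997, 0.0], [0.0, 0.0, -1.0]]
wrist_force: [0.6, -0.8, -0.4]
gripper_width: 87.0
```

```bash
python3 - <<'E'
from h import *
s=sense();print(s['position'],s['time'],s['gripper_width'],np.round(s['wrist_force'],2))
for cam in('scene','top'):
    im,d=get_image(cam);W=world(cam,d)
    if cam=='scene': save(im[120:,120:],'end.png')
    dark=(im.max(-1)<75)&(d>0)
    for nm,c,z in(('small',(619,157),180),('deep',(638,-104),180),('wide',(473,-178),160)):
        m=(np.hypot(W[...,0]-c[0],W[...,1]-c[1])<40)&(W[...,2]>z)&(W[...,2]<255)&dark
        P=W[m]
        if len(P): t=P[P[:,2]>np.percentile(P[:,2],97)-6];print(cam,nm,len(P),P[:,2].max().round(1),t.mean(0).round(1))
    m=(np.hypot(W[...,0]-473,W[...,1]+178)<60)&(W[...,2]>50)&(W[...,2]<90)
    P=W[m];print('pan',len(P),np.percentile(P,[1,50,99],axis=0).round(1).tolist() if len(P) else'')
E
```

```text
[ 472.85196174 -177.81833173  353.26089692] 12.825 87.02059626182725 [ 0.57 -0.81 -0.36]
scene deep 258 243.7 [ 638.9 -106.7  240.3]
scene wide 286 211.3 [ 473.7 -179.9  207.8]
pan 757 [[433.1, -221.6, 50.4], [473.9, -166.2, 68.3], [516.6, -134.3, 85.6]]
top small 169 242.9 [619.  159.2 238.9]
top deep 155 242.8 [ 638.  -103.3  239.2]
top wide 2 207.6 [ 465.1 -184.2  205.9]
pan 119 [[454.4, -217.2, 50.2], [501.8, -191.4, 73.8], [516.6, -131.2, 79.6]]
```

View pics/end.png

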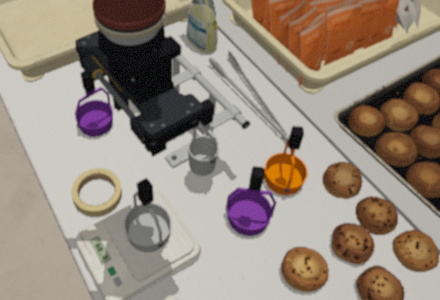

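The wide measure stands upright on the plate at (148,225). Its grip top is at z≈208 mm, as expected, about 2 mm off centre. The neighbours have not moved, and the gripper is clear at z = 353.

```bash
python3 -c "
from cell import *
print(sign_off())"
```

```text
the job is handed in; nothing more can be done
None
```

The wide measure (the middle steel pan, rim measured at about 84 mm) is standing in the middle of the scale's weighing plate, and I handed the job in at about 13 s. I gripped it by the black grip, raised it about 34 mm and drew it out 150 mm along its own -x. I lowered it until the wrist read about +5.6 N upward, and only then let go.

**Last checks:**
- **Wide measure:** it looks upright. The grip top is at z ≈ 208 mm, which is what a measure standing on the plate should give. The scene camera puts its centre about 2 mm from the plate's centre.
- **Small and deep measures:** both are within about 1 mm of where they started. The small one could only be checked from the top camera, because the arm hid it from the scene camera.
- **Gripper:** it is open and clear of everything, at z = 353 mm.
- **One poor reading:** the top camera's final view of the wide measure's grip was blocked by the gripper, leaving only 2 pixels, so I disregarded it.

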